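Check two dough rollers with a thickness gauge

TASK

Draw the red-handled thickness gauge out of its grey holder by the steel blade, lay it flat on the board clear of holder and stands and let go, then take it again by the red handle. Try the blade under the roller of both dough-roller stands, sliding it in flat over the bed from the robot's side until it goes in or jams against the roller, and do not force it. Finish with the gauge left lying flat in the gap that takes it, the blade showing well out beyond the roller, and leave the other things where they are.

Things in the scene. Friction and masses are not known exactly. Their poses are not given: they have to be found in the camera images.
- gauge: thickness gauge, one rigid piece, about 90 g: flat steel blade 90 x 24 x 7 mm, behind it a red handle 50 long x 20 wide x 26 mm high, on one flat underside. Origin on the underside where blade and handle meet; x along the blade (tip at +90 mm, handle back to -50 mm), y across, z up. Starts in the holder, handle hidden, the last 46 to 52 mm of blade sticking out away from the robot
- gauge_tip (a point): middle of the blade's front edge, on its underside
- gauge_holder: fixed grey sleeve on the board, outside 96 long x 40 wide x 36 mm high, inside 28 wide x 30 mm high, closed at the robot's end. Origin on the board below the middle of its open mouth; x points out of the mouth, so the gauge is drawn out along +x, parallel to it (clear when drawn 100 mm)
- roller_stand_1: fixed dough-roller stand: aluminium bed 150 x 100 x 6 mm on the board, two blue cheeks (36 mm long in x, inner faces at y = +-39.5 mm, nuts up to 70 mm above the board) carrying a wooden roller. Origin on the board below the roller's axis; x is the way a blade is slid in (roughly away from the robot), y along the roller. The bed reaches from x = -100 (in front) to +50 mm
- roller_stand_2: a second stand, alike except for its gap. One of the two has a gap of 3 mm between bed and roller (the 7 mm blade jams), the other 10.5 mm (the blade goes in); which is which is not told and the stands swap places
- roller_1: wooden roller of roller_stand_1, 30 mm across, 80 mm long, does not turn or give. Origin on the bed's top (6 mm above the board) exactly below the roller's axis; axes as the stand's. In the tight stand the blade, flat on the bed, jams with its tip about 10 mm before this origin; a tip that gets past it has fitted
- roller_2: wooden roller of roller_stand_2, the same with respect to that stand
- pastry_board: fixed wooden board over the burners, 470 x 600 mm, its top 30 mm above z = 0; origin under its centre at z = 0. Between the stands and beyond the holder's mouth there is free room for the gauge
- salt_box: round wooden salt box, 85 mm across, 60 mm high, loose; stands at the back of the board between the stands; to be left alone
- kitchen_timer: red and white wind-up timer, 64 mm across, 56 mm high, loose, at the front left of the board; to be left alone
- jigger: brass double jigger, 45 mm across, 88 mm high, loose, at the front right of the board; to be left alone
- copper_mug: copper mug with a handle, 86 mm across (119 mm with handle), 83 mm high, loose, at the front right of the board; to be left alone

How it is judged:
By the outcome, as a careful person would: the job done as asked, in the order asked, and still so for the second after the job is handed in, with the robot touching nothing.
It also fails if it takes over 72 s, if anything falls off the work surface, if the arm or the gripper's body presses on something with over 40 N, if the wrist force passes 120 N, or if a joint passes its speed limit or range.

ROBOT

A 7-joint arm with a two-finger parallel gripper is mounted at the origin on a cart in front of the work surface, level with it; the furniture and walls round the work are solid. World frame = base frame: x ahead of the robot, y to its left, z up, the work surface at z = 0. Lengths are in mm, angles in rad, forces in N, time in s.
With the tool pointing down it reaches from about 400 to 850 mm from the base axis. Payload 10.4 kg.
Tool frame: the origin (TCP) lies on the centre line of the jaws, within the pads' length; the fingertips stand 14 mm ahead of it and the grasp point (between the pads) lies 5 mm behind it (ctrl.tcp_to_tips is the distance from the TCP to the fingertips, in mm); z points along the fingers, y is the line along which they close (so a half turn about z gives the same grasp; the last joint's range is limited). The gripper opens to 87 mm and grips with 3 to 60 N. Pads are 19 mm wide; open, the fingers measure 117 mm over their backs; the gripper's body (75 mm by 190 mm) begins 51 mm behind the grasp point.
Start: joints at [1.212, 0.332, -0.065, 1.46, 0.022, 1.35, -0.088], TCP at [205.975, -590.106, 236.576] pointing down, gripper open.
Joint ranges: [-2.6, 2.6], [-0.5, 2.12], [-1.47, 1.34], [0.16, 2.42], [-1.27, 4.41], [0.06, 2.06], [-2.6, 2.6]. Speed limits (rad/s): [2.22, 2.22, 2.79, 2.79, 3.14, 3.14, 3.14].

INTERFACE

Orientations are given as [roll, pitch, yaw] about the fixed x, y, z axes, in that order (R = Rz(yaw) Ry(pitch) Rx(roll)).
In Python, from bench import status, cams, ctrl gives the robot as it stands.
- The arm moves only by the tool move_arm, never from a script. Its argument "rows" is a list of rows, each a list of 3 entries, a list of its own where there are three numbers: the turn, a rotation vector about the tool's x, y, z in rad, then the shift along the tool's x, y, z in cm, then the closure, from -1 (fully open) to 1 (shut). A call has 1 to 10 rows; each row is the pose to reach, as a shift and turn from the pose commanded when the call began, along the tool's axes at that moment; what a row does not reach only later rows make up. A row lasts 1/12 s, in which the tool goes at most 41.7 mm and 7.16 degrees, less where a joint would pass 70% of its speed; a pose out of reach is approached as far as the arm can. A call with a gripper value outside its range is refused whole. The fingers move at their own pace and stop on an object; "newtons" is the grip in N (left out, the last holds). Time passes only in rows, so rows that repeat a pose let the fingers close. It gives the time, the measured TCP pose, the force, the opening and the grip force at its end, in the units of the state.
- status.state(): the state, without advancing time (a new reading comes with each control period).
- cams.read_camera(name): name is "scene" or "side" or "wrist"; returns the picture (400x640x3 uint8, red, green, blue); there is no depth.
- cams.get_calibration(name): a dict with "fx", "fy", "cx", "cy" (pixels), "k1" (the pictures are not rectified: a ray, as slopes to the right and down, at radius r is drawn at 1 + k1 r^2 times it, then the intrinsics apply), "origin" and "orientation" of the camera in the world; the wrist camera has in their place "T_tool_cam" (4x4, takes a point from camera to tool coordinates, whose origin is the TCP and whose axes are the flange's). Camera axes: x right, y down, z forward; pixel columns grow to the right and rows downward; lengths in mm; the calibration is good to about 2 mm. A picture is of the moment at which its call begins: read the wrist's pose just before it. get_calibration takes no time and is no camera call.
- ctrl.sign_off(): hands the job in; it is judged then, once.
The state is a dict: "clock": time; "joints": joint angles; "joint_vel": joint speeds; "effort": joint torques, N m; "position": TCP position; "tool_rot": TCP orientation; "force": force on the tool from outside, world axes, zero at the start; "wrist_torque": the same for the moment, N m; "width": opening from 0.0 (shut) to 1.0 (fully open); "finger_force": force on a finger pad.
Only numpy, scipy, OpenCV 4.12 (cv2) and the standard library are available. Lean on these libraries where they do the work, as an engineer would, in place of code of your own. Each camera call takes 0.05 s, during which the arm holds its last target. There are 200 camera calls.

## Working session

There is one attempt and no reset: what is moved stays moved. The work goes in short steps, Python scripts to look and compute and a tool call to move; the robot and the scene stay as the last step left them, time stands still between calls to the robot, and variables do not carry over. Pictures are saved under pics/ and viewed, at most 13 in all, crops included, and the job is handed in when it is done.

Besides the shell and the picture viewer there is one more tool, called after "Emit:" by a JSON object that holds its "name" and its "arguments", one argument or row to a line. move_arm: Moves the arm, as the interface text tells. Its arguments: {"type":"object","properties":{"rows":{"type":"array","items":{"type":"array"}},"newtons":{"type":"number"}},"required":["rows"]}

```bash
mkdir -p pics; cat > h.py <<'E'
import numpy as np, cv2
from scipy.spatial.transform import Rotation as R
from bench import status, cams, ctrl
def grab(n,f,crop=None,s=1):
    im=cams.read_camera(n)[:,:,::-1]
    if crop: im=im[crop[1]:crop[3],crop[0]:crop[2]]
    if s!=1: im=cv2.resize(im,None,fx=s,fy=s,interpolation=cv2.INTER_CUBIC)
    cv2.imwrite('pics/'+f,im)
def campose(n):
    c=cams.get_calibration(n)
    if n=='wrist':
        s=status.state(); T=np.array(c['T_tool_cam']); Rt=rot(s['tool_rot'])
        return c,Rt@T[:3,3]+np.array(s['position']),Rt@T[:3,:3]
    return c,np.array(c['origin'],float),rot(c['orientation'])
def rot(o):
    o=np.array(o,float)
    if o.shape==(3,3): return o
    return (R.from_euler('xyz',o) if o.size==3 else R.from_quat(o)).as_matrix()
def pix2(n,uv,z,cp=None):
    "pixels -> points on plane z"
    c,o,Rc=cp or campose(n)
    uv=np.atleast_2d(np.array(uv,float)); out=[]
    for u,v in uv:
        d=np.array([(u-c['cx'])/c['fx'],(v-c['cy'])/c['fy']]); p=d.copy()
        for _ in range(20): p=d/(1+c['k1']*(p@p))
        r=Rc@np.array([p[0],p[1],1]); out.append(o+r*(z-o[2])/r[2])
    return np.array(out)
def proj(n,P,cp=None):
    c,o,Rc=cp or campose(n)
    q=(np.atleast_2d(P)-o)@Rc; p=q[:,:2]/q[:,2:]
    p=p*(1+c['k1']*(p**2).sum(1))[:,None]
    return p*[c['fx'],c['fy']]+[c['cx'],c['cy']]
E
python3 - <<'E'
from h import *
print(status.state())
for n in ('scene','side','wrist'): print(n,cams.get_calibration(n))
a=cams.read_camera('scene');b=cams.read_camera('side')
cv2.imwrite('pics/a.png',a[:,:,::-1]);cv2.imwrite('pics/b.png',b[:,:,::-1])
E
```

```text
{'clock': 0.0, 'joints': array([ 1.21238979,  0.33289269, -0.06470988,  1.46097968,  0.02162416,
        1.34989062, -0.08848969]), 'joint_vel': array([ 2.62382232e-04, -5.81433638e-05, -2.06556214e-04, -7.46730775e-04,
        3.76622901e-04,  6.12713772e-04, -5.32296591e-05]), 'effort': array([ 4.31064445e-04, -6.23259044e+01,  2.50579894e-02, -3.89903212e+01,
       -6.12927787e-02,  3.97584925e-02,  2.03577151e-04]), 'position': array([ 205.82320202, -589.7320912 ,  235.72264528]), 'tool_rot': array([-3.14012149e+00,  8.93570557e-05,  3.35853358e-01]), 'force': array([-0.46290781, -0.11696215,  0.24908111]), 'wrist_torque': array([-0.01717533,  0.01646691,  0.00838412]), 'finger_force': 0.0, 'width': 0.9942421101017627}
scene {'fx': 511.21078416414275, 'fy': 511.21078416414275, 'cx': 319.27384434686365, 'cy': 202.6139993427663, 'k1': -0.01398388395235754, 'origin': array([-299.94543408,  785.83294565,  800.24868715]), 'orientation': array([-2.13674163,  0.01151388, -2.36451436])}
side {'fx': 388.8447440967295, 'fy': 388.8447440967295, 'cx': 316.4351290872774, 'cy': 199.7477439262431, 'k1': -0.0324371162599977, 'origin': array([340.84882211, 859.00122485, 391.13769861]), 'orientation': array([-1.93144943,  0.02393291, -2.94855493])}
wrist {'fx': 296.64531497992857, 'fy': 296.64531497992857, 'cx': 319.6596296945489, 'cy': 195.62089535758648, 'k1': -0.0401812527358248, 'T_tool_cam': array([[ 5.30574172e-04, -9.67684832e-01, -2.52162218e-01,
         6.79108424e+01],
       [ 9.99999679e-01,  3.61973317e-04,  7.15007642e-04,
         3.42799575e-01],
       [-6.00626055e-04, -2.52162516e-01,  9.67684713e-01,
        -1.49674926e+02],
       [ 0.00000000e+00,  0.00000000e+00,  0.00000000e+00,
         1.00000000e+00]])}
```

View pics/a.png

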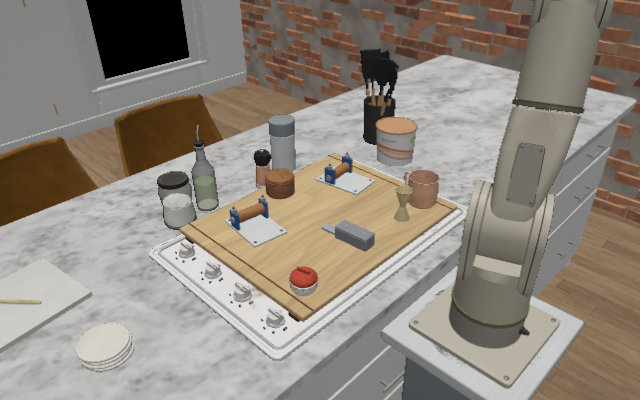

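View pics/b.png

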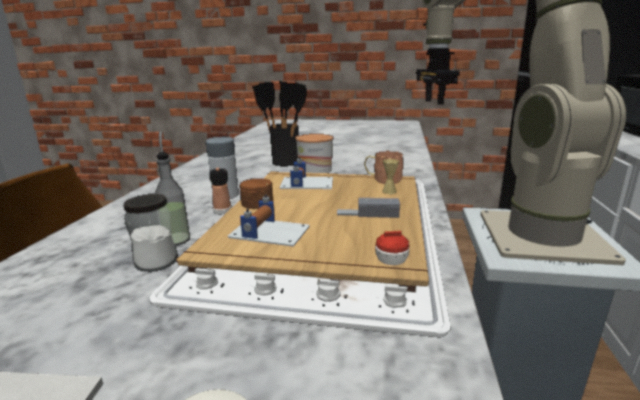

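The scene view shows the holder at about (353,235) with the blade tip at (324,229), the left stand at (252,222) and the right stand at (343,178). I'll take rough positions from these, then go over them with the wrist camera.

```bash
python3 - <<'E'
from h import *
print('board corners',pix2('scene',[(336,156),(464,208),(302,318),(185,230)],30).round())
print('holder mouth top,end top',pix2('scene',[(340,227),(370,239)],66).round())
print('blade tip',pix2('scene',[(324,229)],33).round())
print('bed1 corners L',pix2('scene',[(227,227),(264,244),(286,233)],36).round())
print('bed2 corners R',pix2('scene',[(317,181),(355,193),(374,181)],36).round())
print('timer',pix2('scene',[(304,280)],60).round(),'jig',pix2('scene',[(402,205)],74).round(),'mug',pix2('scene',[(424,190)],74).round(),'salt',pix2('scene',[(280,183)],60).round())
s=status.state();Rt=rot(s['tool_rot']);print(Rt.round(3))
# target pose over scene for a look
t=np.array([500,0,330.]);print((Rt.T@(t-s['position'])).round(1))
E
```

```text
board corners [[ 717. -313.   30.]
 [ 248. -327.   30.]
 [ 269.  271.   30.]
 [ 717.  263.   30.]]
holder mouth top,end top [[400.  13.  66.]
 [314.   0.  66.]]
blade tip [[455.  13.  33.]]
bed1 corners L [[641. 184.  36.]
 [515. 165.  36.]
 [510.  96.  36.]]
bed2 corners R [[ 639. -147.   36.]
 [ 512. -173.   36.]
 [ 516. -264.   36.]]
timer [[327. 208.  60.]] jig [[ 342. -164.   74.]] mug [[ 344. -267.   74.]] salt [[679. -36.  60.]]
[[ 0.944  0.33  -0.   ]
 [ 0.33  -0.944  0.001]
 [-0.    -0.001 -1.   ]]
[ 472.1 -460.   -93.6]
```

Emit:
{"name": "move_arm", "arguments": {
  "rows": [
    [[0,0,0.12],[2.8,-2.9,-0.6],-1],
    [[0,0,0.24],[5.6,-5.8,-1.2],-1],
    [[0,0,0.336],[8.4,-8.7,-1.8],-1],
    [[0,0,0.336],[11.2,-11.6,-2.4],-1],
    [[0,0,0.336],[14,-14.5,-3],-1],
    [[0,0,0.336],[16.8,-17.4,-3.6],-1],
    [[0,0,0.336],[19.6,-20.3,-4.2],-1],
    [[0,0,0.336],[22.4,-23.2,-4.8],-1],
    [[0,0,0.336],[25.2,-26.1,-5.4],-1],
    [[0,0,0.336],[28,-29,-6],-1]
  ]
}}

```text
clock: 0.93
position: [374.9, -222.0, 296.7]
tool_rot: [3.141, 0.0, -0.0]
force: [1.5, -0.1, 0.4]
width: 1.001
finger_force: 0.0
```

Emit:
{"name": "move_arm", "arguments": {
  "rows": [
    [[0,0,0],[2,-4,-0.7],-1],
    [[0,0,0],[4,-8,-1.4],-1],
    [[0,0,0],[6,-12,-2.1],-1],
    [[0,0,0],[8,-16,-2.8],-1],
    [[0,0,0],[10,-20,-3.5],-1],
    [[0,0,0],[10,-20,-3.5],-1],
    [[0,0,0],[10,-20,-3.5],-1]
  ]
}}

```text
clock: 1.52
position: [476.0, -19.0, 332.0]
tool_rot: [-3.14, -0.001, 0.007]
force: [-0.1, -0.1, -0.0]
width: 1.0
finger_force: 0.0
```

```bash
python3 - <<'E'
from h import *
s=status.state();print(s['position'],s['tool_rot'])
grab('wrist','c.png',(0,0,640,400),1.25)
E
```

```text
[475.98705584 -19.02723012 332.02962034] [-3.14016726e+00 -1.06480611e-03  7.06760557e-03]
```

View pics/c.png

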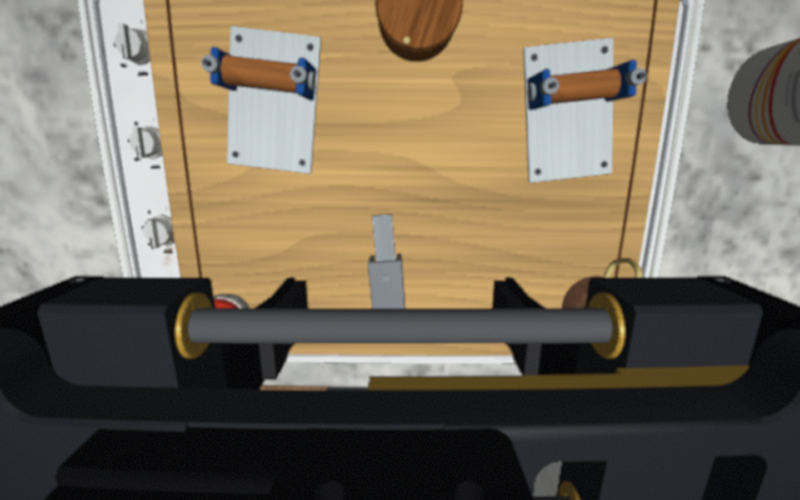

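The wrist view shows both beds, left with its front edge at (227..310, 161..173) and right at (530..612, 182..172). The blade tip is at (382,214) and the holder mouth at (386,260). I'll enlarge these for accuracy.

```bash
python3 - <<'E'
from h import *
im=cams.read_camera('wrist')[:,:,::-1]; cv2.imwrite('pics/w1.png',im)
def c(x,y): return cv2.resize(im[y:y+130,x:x+100],None,fx=4,fy=4,interpolation=cv2.INTER_CUBIC)
cv2.imwrite('pics/d.png',np.hstack([c(160,15),c(408,22)]))
cv2.imwrite('pics/e.png',cv2.resize(im[165:255,280:340],None,fx=6,fy=6,interpolation=cv2.INTER_CUBIC))
E
```

```text
(no output)
```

View pics/d.png

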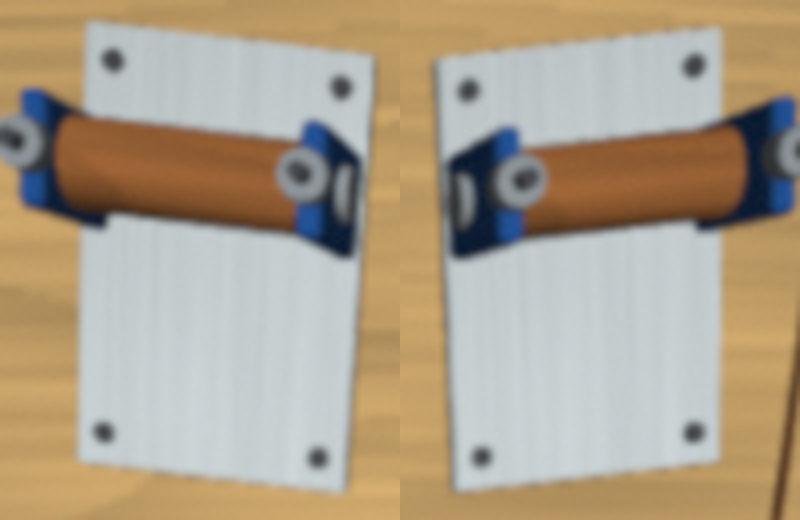

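View pics/e.png

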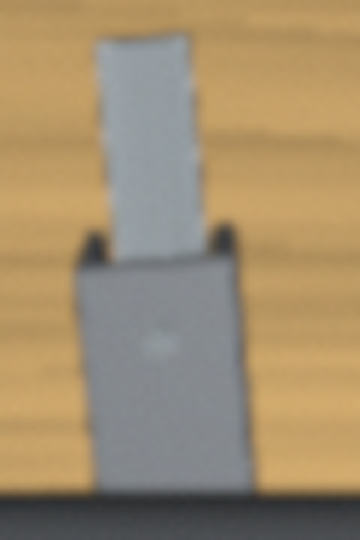

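Crops: bed corners read on all eight points. The blade runs from its tip at (100..187, 38) to the mouth at (112..207, 260), and the mouth's top edge is (80,268) to (236,255).

```bash
cat > m.py <<'E'
from h import *
def bed(c,off,n):
    p=pix2('wrist',np.array(c)/4+off,36)[:,:2]
    bl,br,fr,fl=p
    print(n,'sizes',*(np.linalg.norm(a-b).round(1) for a,b in((bl,br),(fl,fr),(bl,fl),(br,fr))))
    # fit model: corners in stand frame
    M=np.array([(50,50),(50,-50),(-100,-50),(-100,50)],float)
    mc=M.mean(0);pc=p.mean(0);H=(M-mc).T@(p-pc)
    a=np.arctan2(H[0,1]-H[1,0],H[0,0]+H[1,1]);Ra=np.array([[np.cos(a),-np.sin(a)],[np.sin(a),np.cos(a)]])
    print('  origin',(pc-Ra@mc).round(1),'yaw',a.round(3),'res',(p-(M-mc)@Ra.T-pc).round(1).tolist())
if __name__=='__main__':
    bed([(88,22),(374,56),(345,492),(78,462)],(160,15),'L')
    bed([(37,60),(321,28),(320,462),(56,491)],(408,22),'R')
    q=lambda c,z:pix2('wrist',np.array(c)/6+[280,165],z)[:,:2].round(1)
    m=q([(80,268),(236,255)],66);print('mouth',m,np.linalg.norm(m[0]-m[1]),'side R',q([(236,255),(253,490)],66),'side L',q([(80,268),(96,490)],66))
    print('blade L',q([(99,42),(112,262)],40),'R',q([(187,37),(207,255)],40))
E
python3 m.py
```

```text
L sizes 98.9 99.6 149.6 148.8
  origin [619.2 121.5] yaw -0.121 res [[-0.4, -0.6], [-0.4, 0.5], [0.8, 0.2], [0.0, -0.1]]
R sizes 99.5 99.8 148.9 149.7
  origin [ 610.1 -214.4] yaw 0.123 res [[-0.4, -0.2], [-0.3, 0.3], [0.0, 0.0], [0.7, -0.1]]
mouth [[413.2  13.9]
 [416.6 -24.2]] 38.25140520294647 side R [[416.6 -24.2]
 [354.6 -28.6]] side L [[413.2  13.9]
 [354.5  11.1]]
blade L [[464.5  10.3]
 [406.8   7.9]] R [[465.8 -11.8]
 [408.7 -16.7]]
```

Emit:
{"name": "move_arm", "arguments": {
  "rows": [
    [[0,0,-0.06],[-1,-0.5,4],-1],
    [[0,0,-0.06],[-2,-1,8],-1],
    [[0,0,-0.06],[-3,-1.5,12],-1],
    [[0,0,-0.06],[-3.9,-1.7,16],-1],
    [[0,0,-0.06],[-3.9,-1.7,20],-1],
    [[0,0,-0.06],[-3.9,-1.7,23],-1],
    [[0,0,-0.06],[-3.9,-1.7,25],-1],
    [[0,0,-0.06],[-3.9,-1.7,25],-1],
    [[0,0,-0.06],[-3.9,-1.7,25],-1]
  ]
}}

```text
clock: 2.37
position: [434.9, -8.1, 81.2]
tool_rot: [-3.141, 0.002, 0.058]
force: [0.4, 0.4, 0.8]
width: 0.999
finger_force: 0.0
```

```bash
python3 - <<'E'
from h import *
s=status.state();print(s['position'],s['tool_rot'],s['force'])
im=cams.read_camera('wrist')[:,:,::-1]; cv2.imwrite('pics/f.png',im)
cv2.imwrite('pics/f.png',cv2.resize(im[80:330,140:500],None,fx=2.2,fy=2.2))
E
```

```text
[434.94004527  -8.08817652  81.22014959] [-3.14126013e+00  2.25450519e-03  5.81849768e-02] [0.42366386 0.43022744 0.75570009]
```

View pics/f.png

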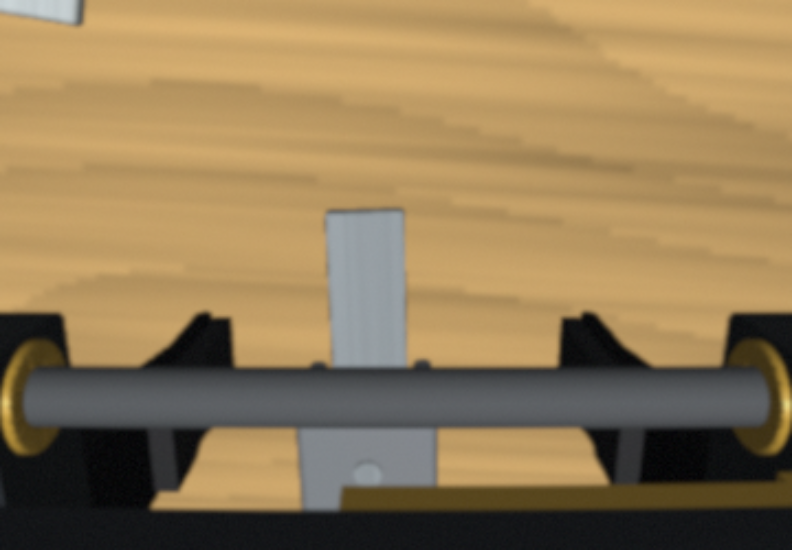

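The close view shows the blade tip edge at (327..403, 210), the blade at the crossbar at (332..406, 362), and nothing between the open fingers except the blade and the sleeve behind it.

```bash
python3 - <<'E'
from h import *
q=lambda c,z:pix2('wrist',np.array(c)/2.2+[140,80],z)[:,:2].round(1)
for z in (37,40): print(q([(327,211),(403,209),(332,362),(406,362),(299,440),(437,440)],z).tolist())
E
```

```text
[[465.7, 13.9], [467.6, -9.1], [416.2, 10.7], [417.6, -13.2], [387.3, 20.8], [390.0, -25.3]]
[[466.3, 13.6], [468.2, -9.0], [417.6, 10.5], [419.0, -13.0], [389.1, 20.4], [391.8, -25.0]]
```

Emit:
{"name": "move_arm", "arguments": {
  "rows": [
    [[0,0,-0.01],[0.1,-0.75,1],-1],
    [[0,0,-0.01],[0.1,-0.75,2],-1],
    [[0,0,-0.01],[0.1,-0.75,3],-1],
    [[0,0,-0.01],[0.1,-0.75,3],-1],
    [[0,0,-0.01],[0.1,-0.75,3],-1],
    [[0,0,-0.01],[0.1,-0.75,3],-1]
  ]
}}

```text
clock: 2.92
position: [436.4, 0.5, 51.6]
tool_rot: [-3.142, 0.0, 0.07]
force: [0.3, 0.7, 0.2]
width: 1.002
finger_force: 0.0
```

Emit:
{"name": "move_arm", "arguments": {
  "rows": [
    [[0,0,0],[0,0.05,0.3],-1],
    [[0,0,0],[0,0.05,0.58],-1],
    [[0,0,0],[0,0.05,0.58],0.2],
    [[0,0,0],[0,0.05,0.58],1],
    [[0,0,0],[0,0.05,0.58],1],
    [[0,0,0],[0,0.05,0.58],1],
    [[0,0,0],[0,0.05,0.58],1],
    [[0,0,0],[0,0.05,0.58],1],
    [[0,0,0],[0,0.05,0.58],1],
    [[0,0,0],[0,0.05,0.58],1]
  ],
  "newtons": 35
}}

```text
clock: 3.75
position: [436.4, -0.0, 45.8]
tool_rot: [3.142, -0.0, 0.07]
force: [0.1, 0.6, 0.2]
width: 0.482
finger_force: 0.0
```

Fingers still closing; a few more rows.

Emit:
{"name": "move_arm", "arguments": {
  "rows": [
    [[0,0,0],[0,0,0],1],
    [[0,0,0],[0,0,0],1],
    [[0,0,0],[0,0,0],1],
    [[0,0,0],[0,0,0],1],
    [[0,0,0],[0,0,0],1],
    [[0,0,0],[0,0,0],1],
    [[0,0,0],[0,0,0],1]
  ]
}}

```text
clock: 4.33
position: [436.4, -0.0, 45.7]
tool_rot: [3.142, -0.0, 0.07]
force: [0.7, 0.3, 0.9]
width: 0.265
finger_force: 35.0
```

Emit:
{"name": "move_arm", "arguments": {
  "rows": [
    [[0,0,0],[1,0,0],1],
    [[0,0,0],[2,0,0],1],
    [[0,0,0],[3,0,0],1],
    [[0,0,0],[4.2,0,0],1],
    [[0,0,0],[5.4,0,0],1],
    [[0,0,0],[6.6,0,0],1],
    [[0,0,0],[7.8,0,0],1],
    [[0,0,0],[9,0,0],1],
    [[0,0,0],[9.5,0,0],1],
    [[0,0,0],[9.5,0,0],1]
  ]
}}

```text
clock: 5.17
position: [532.7, 7.0, 45.8]
tool_rot: [-3.141, -0.001, 0.07]
force: [1.9, 0.2, 2.6]
width: 0.269
finger_force: 35.0
```

Emit:
{"name": "move_arm", "arguments": {
  "rows": [
    [[0,0,0],[1.2,0,0],1],
    [[0,0,0],[2.4,0,0],1],
    [[0,0,0],[3.6,0,0],1],
    [[0,0,0],[4.5,0,0],1],
    [[0,0,0],[4.5,0,0],1],
    [[0,0,0],[4.5,0,0],1]
  ]
}}

```text
clock: 5.67
position: [576.6, 10.0, 45.8]
tool_rot: [-3.141, -0.001, 0.07]
force: [1.6, 0.7, 1.4]
width: 0.27
finger_force: 35.0
```

```bash
python3 - <<'E'
from h import *
s=status.state();print(s['position'],s['tool_rot'],s['force'])
a=cams.read_camera('scene')[:,:,::-1]; b=cams.read_camera('side')[:,:,::-1]
a=cv2.resize(a[150:300,220:420],(800,600),interpolation=cv2.INTER_CUBIC)
b=cv2.resize(b[170:270,230:430],(800,400),interpolation=cv2.INTER_CUBIC)
cv2.imwrite('pics/g.png',b)
E
```

```text
[576.63608095   9.96573798  45.8208603 ] [-3.14125923e+00 -1.28239763e-03  6.99286334e-02] [1.59092174 0.68573934 1.43015464]
```

View pics/g.png

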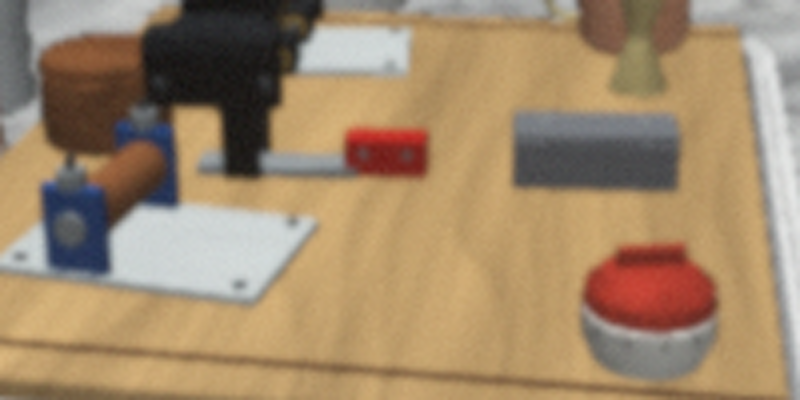

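The side view shows the gauge drawn clear, flat, with its red handle at (387,152) well away from the holder mouth at (515,150). Lower slightly and release.

Emit:
{"name": "move_arm", "arguments": {
  "rows": [
    [[0,0,0],[0,0,0.06],1],
    [[0,0,0],[0,0,0.12],1],
    [[0,0,0],[0,0,0.12],1],
    [[0,0,0],[0,0,0.12],0.2],
    [[0,0,0],[0,0,0.12],-0.4],
    [[0,0,0],[0,0,0.12],-0.4],
    [[0,0,0],[0,0,0.12],-0.4],
    [[0,0,0],[0,0,0.12],-0.4],
    [[0,0,0],[0,0,0.12],-0.4]
  ]
}}

```text
clock: 6.52
position: [576.1, 9.2, 44.5]
tool_rot: [3.141, 0.0, 0.069]
force: [-0.3, -2.4, 3.6]
width: 0.627
finger_force: 1.8
```

Emit:
{"name": "move_arm", "arguments": {
  "rows": [
    [[0,0,0],[0,0,-2],-0.4],
    [[0,0,0],[0,0,-5],-0.4],
    [[0,0,0],[-3,0,-8],-0.4],
    [[0,0,0],[-6,0,-11],-0.4],
    [[0,0,0],[-8,0,-12],-0.4],
    [[0,0,0],[-9,0,-12],-0.4],
    [[0,0,0],[-9,0,-12],-0.4],
    [[0,0,0],[-9,0,-12],-0.4],
    [[0,0,0],[-9,0,-12],-0.4]
  ]
}}

```text
clock: 7.27
position: [486.5, 3.6, 163.5]
tool_rot: [-3.141, 0.001, 0.07]
force: [-0.5, -0.2, -0.2]
width: 0.699
finger_force: 0.0
```

```bash
python3 - <<'E'
from h import *
s=status.state();print(s['position'],s['tool_rot'],s['joint_vel'].round(3))
im=cams.read_camera('wrist')[:,:,::-1]; cv2.imwrite('pics/w2.png',im)
cv2.imwrite('pics/i.png',cv2.resize(im[20:300,200:440],None,fx=2.1,fy=2.1,interpolation=cv2.INTER_CUBIC))
E
```

```text
[486.54262834   3.56238951 163.53326449] [-3.14086089e+00  1.10342011e-03  6.98259728e-02] [-0.006  0.013  0.001 -0.008 -0.001  0.003  0.003]
```

View pics/i.png

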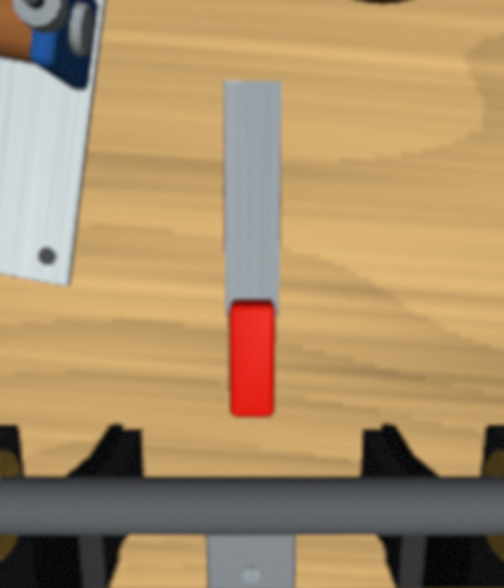

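The gauge lies flat: tip edge at (224..281, 82), handle top from (231..274, 303) to (231..273, 414).

```bash
python3 - <<'E'
from h import *
q=lambda c,z:pix2('wrist',np.array(c)/2.1+[200,20],z)[:,:2]
t=q([(224.5,82),(280.5,82),(227,295),(278,295)],37);h=q([(231,304),(273.5,304),(231,414),(273,414)],56)
print(t.round(1).tolist(),h.round(1).tolist())
tip=t[:2].mean(0);j=t[2:].mean(0);d=tip-j;print('tip',tip,'yaw',np.arctan2(d[1],d[0]),'hf,hr',h[:2].mean(0),h[2:].mean(0))
E
```

```text
[[603.7, 22.5], [605.3, -0.6], [515.6, 16.0], [517.2, -6.6]] [[514.7, 13.5], [515.9, -4.1], [466.6, 10.5], [467.9, -7.7]]
tip [604.46263377  10.941506  ] yaw 0.07099496471454375 hf,hr [515.3199674    4.72744228] [467.27748743   1.42275944]
```

Emit:
{"name": "move_arm", "arguments": {
  "rows": [
    [[0,0,0],[0,0.1,3],-0.4],
    [[0,0,0],[0,0.1,6],-0.4],
    [[0,0,0],[0,0.1,9],-0.4],
    [[0,0,0],[0,0.1,10.5],-0.4],
    [[0,0,0],[0,0.1,11.15],-0.4],
    [[0,0,0],[0,0.1,11.15],0.2],
    [[0,0,0],[0,0.1,11.15],1],
    [[0,0,0],[0,0.1,11.15],1],
    [[0,0,0],[0,0.1,11.15],1],
    [[0,0,0],[0,0.1,11.15],1]
  ],
  "newtons": 35
}}

```text
clock: 8.15
position: [487.0, 2.4, 54.0]
tool_rot: [3.141, -0.002, 0.07]
force: [-1.2, 0.1, -0.1]
width: 0.406
finger_force: 0.0
```

Emit:
{"name": "move_arm", "arguments": {
  "rows": [
    [[0,0,0],[0,0,0],1],
    [[0,0,0],[0,0,0],1],
    [[0,0,0],[0,0,0],1],
    [[0,0,0],[0,0,0],1],
    [[0,0,0],[0,0,0],1],
    [[0,0,0],[0,0,0],1],
    [[0,0,0],[0,0,0],1]
  ]
}}

```text
clock: 8.73
position: [486.6, 2.5, 53.4]
tool_rot: [3.141, -0.0, 0.07]
force: [-1.7, -0.7, 5.8]
width: 0.227
finger_force: 35.0
```

Emit:
{"name": "move_arm", "arguments": {
  "rows": [
    [[0,0,0],[0,0,-1],1],
    [[0,0,0],[0,0,-2.5],1],
    [[0,0,0.05],[-0.3,-2.5,-3.1],1],
    [[0,0,0.1],[-0.5,-5,-3.1],1],
    [[0,0,0.15],[-0.7,-8,-3.1],1],
    [[0,0,0.191],[-0.9,-11,-3.1],1],
    [[0,0,0.191],[-1,-13,-3.1],1],
    [[0,0,0.191],[-1,-13.9,-3.1],1],
    [[0,0,0.191],[-1,-13.9,-2.2],1],
    [[0,0,0.191],[-1,-13.9,-2.2],1]
  ]
}}

```text
clock: 9.57
position: [466.1, 139.3, 73.6]
tool_rot: [3.14, 0.002, -0.121]
force: [-1.2, -1.5, -1.3]
width: 0.226
finger_force: 35.0
```

```bash
python3 - <<'E'
from h import *
s=status.state();print(s['position'],s['tool_rot'],s['joint_vel'].round(3),s['force'])
im=cams.read_camera('wrist')[:,:,::-1]
cv2.imwrite('pics/j.png',cv2.resize(im[0:280,180:460],None,fx=2.1,fy=2.1,interpolation=cv2.INTER_CUBIC))
E
```

```text
[466.12361417 139.31373228  73.63974708] [ 3.14043731e+00  1.54683476e-03 -1.20986270e-01] [ 0.025 -0.008  0.017 -0.001 -0.014  0.028  0.017] [-1.19381964 -1.49234945 -1.28596075]
```

View pics/j.png

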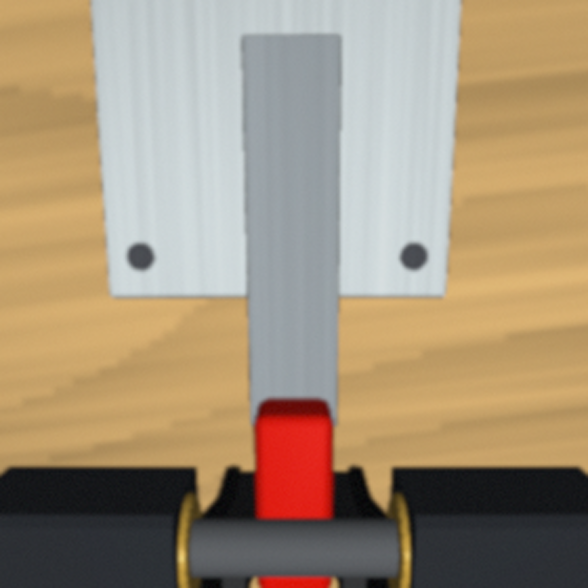

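The view shows the blade centred at column 292 over the bed, whose front corners are at (112,296) and (444,297), so the bed's middle is slightly left of the blade. I'll work out the offset.

```bash
cat >> h.py <<'E'
def chk(front,sides,tip,und,off=(180,0),k=2.1):
    "bed front corners L,R; bed side px at top of crop; blade tip L,R"
    q=lambda c,z:pix2('wrist',np.array(c)/k+off,z)[:,:2]
    f=q(front,36);s=q(sides,36);t=q(tip,und+7)
    fm=f.mean(0);d=s.mean(0)-fm;yb=np.arctan2(d[1],d[0]);e=f[0]-f[1];yf=np.arctan2(-e[0],e[1])
    u=np.array([np.cos(yf),np.sin(yf)]);n=np.array([-u[1],u[0]])
    tm=t.mean(0);v=tm-fm
    print('front',f.round(1).tolist(),'w',np.linalg.norm(e).round(1),'yaw',yb.round(3),yf.round(3),'tip',tm.round(1),'w',np.linalg.norm(t[0]-t[1]).round(1),'tip in stand',(v@u-100).round(1),(v@n).round(1),'origin',(fm+100*u).round(1))
E
python3 - <<'E'
from h import *
chk([(112,296),(444,297)],[(94,5),(460.5,5)],[(241,36),(341,36)],50.2)
E
```

```text
front [[527.0, 184.8], [514.6, 86.6]] w 99.0 yaw -0.124 -0.125 tip [583.7 124. ] w 24.2 tip in stand -36.1 -3.8 origin [620.  123.2]
```

Emit:
{"name": "move_arm", "arguments": {
  "rows": [
    [[0,0,0.003],[0,-0.2,0.5],1],
    [[0,0,0.003],[0,-0.3,1],1],
    [[0,0,0.003],[0,-0.3,1.25],1],
    [[0,0,0.003],[0,-0.3,1.35],1],
    [[0,0,0.003],[0,-0.3,1.35],1],
    [[0,0,0.003],[0,-0.3,1.35],1]
  ]
}}

```text
clock: 10.12
position: [467.1, 143.3, 61.5]
tool_rot: [3.142, 0.0, -0.124]
force: [-0.8, 0.5, -0.7]
width: 0.226
finger_force: 35.0
```

Emit:
{"name": "move_arm", "arguments": {
  "rows": [
    [[0,0,0],[0,0,0.07],1],
    [[0,0,0],[0,0,0.14],1],
    [[0,0,0],[0,0,0.19],1],
    [[0,0,0],[0,0,0.19],1],
    [[0,0,0],[0,0,0.19],1]
  ]
}}

```text
clock: 10.53
position: [467.0, 143.4, 59.6]
tool_rot: [3.141, -0.0, -0.124]
force: [0.5, -0.6, -0.8]
width: 0.23
finger_force: 35.0
```

Emit:
{"name": "move_arm", "arguments": {
  "rows": [
    [[0,0,0],[0,0,0.03],1],
    [[0,0,0],[0,0,0.06],1],
    [[0,0,0],[0,0,0.06],1],
    [[0,0,0],[0,0,0.06],1]
  ]
}}

```text
clock: 10.87
position: [467.0, 143.5, 59.2]
tool_rot: [3.141, -0.0, -0.124]
force: [-2.2, -0.3, 2.8]
width: 0.228
finger_force: 35.0
```

Light contact with the bed (3 N). Slide in gently.

Emit:
{"name": "move_arm", "arguments": {
  "rows": [
    [[0,0,0],[0.5,0,0],1],
    [[0,0,0],[1,0,0],1],
    [[0,0,0],[1.5,0,0],1],
    [[0,0,0],[1.8,0,0],1],
    [[0,0,0],[2.0,0,0],1],
    [[0,0,0],[2.2,0,0],1],
    [[0,0,0],[2.4,0,0],1],
    [[0,0,0],[2.4,0,0],1]
  ]
}}

```text
clock: 11.53
position: [491.5, 140.6, 59.3]
tool_rot: [-3.141, -0.0, -0.124]
force: [-3.3, 0.6, 5.2]
width: 0.225
finger_force: 35.0
```

Emit:
{"name": "move_arm", "arguments": {
  "rows": [
    [[0,0,0],[0.15,0,0],1],
    [[0,0,0],[0.3,0,0],1],
    [[0,0,0],[0.45,0,0],1],
    [[0,0,0],[0.6,0,0],1],
    [[0,0,0],[0.6,0,0],1]
  ]
}}

```text
clock: 11.95
position: [497.3, 140.0, 59.3]
tool_rot: [-3.141, -0.0, -0.124]
force: [-3.3, 0.9, 6.6]
width: 0.226
finger_force: 35.0
```

Emit:
{"name": "move_arm", "arguments": {
  "rows": [
    [[0,0,0],[0.15,0,0],1],
    [[0,0,0],[0.3,0,0],1],
    [[0,0,0],[0.45,0,0],1],
    [[0,0,0],[0.6,0,0],1],
    [[0,0,0],[0.75,0,0],1],
    [[0,0,0],[0.9,0,0],1],
    [[0,0,0],[0.9,0,0],1]
  ]
}}

```text
clock: 12.53
position: [506.2, 139.0, 59.4]
tool_rot: [-3.141, 0.0, -0.124]
force: [-3.8, 0.8, 7.6]
width: 0.225
finger_force: 35.0
```

Emit:
{"name": "move_arm", "arguments": {
  "rows": [
    [[0,0,0],[0.3,0,-0.02],1],
    [[0,0,0],[0.6,0,-0.03],1],
    [[0,0,0],[0.9,0,-0.04],1],
    [[0,0,0],[1.2,0,-0.04],1],
    [[0,0,0],[1.6,0,-0.04],1],
    [[0,0,0],[1.6,0,-0.04],1]
  ]
}}

```text
clock: 13.03
position: [522.7, 136.4, 59.4]
tool_rot: [-3.141, -0.001, -0.125]
force: [1.5, -0.4, 2.2]
width: 0.229
finger_force: 35.0
```

The blade went in at the left stand, with the tip about 20 mm past the roller axis and no resistance. Withdraw and try the right stand.

Emit:
{"name": "move_arm", "arguments": {
  "rows": [
    [[0,0,0],[-1,0,0],1],
    [[0,0,0],[-2,0,0],1],
    [[0,0,0],[-3,0,0],1],
    [[0,0,0],[-4,0,0],1],
    [[0,0,0],[-5,0,0],1],
    [[0,0,0],[-6,0,0],1],
    [[0,0,0],[-6,0,0],1],
    [[0,0,0],[-6,0,-1],1],
    [[0,0,0],[-6,0,-2],1],
    [[0,0,0],[-6,0,-2],1]
  ]
}}

```text
clock: 13.87
position: [463.6, 144.4, 81.7]
tool_rot: [-3.141, -0.003, -0.125]
force: [0.8, 0.3, -0.2]
width: 0.224
finger_force: 35.0
```

Emit:
{"name": "move_arm", "arguments": {
  "rows": [
    [[0,0,-0.02],[0.4,3,0],1],
    [[0,0,-0.05],[0.8,6.5,0],1],
    [[0,0,-0.08],[1.2,10.3,0],1],
    [[0,0,-0.11],[1.6,14.2,0],1],
    [[0,0,-0.14],[2.1,18.1,0],1],
    [[0,0,-0.17],[2.5,22,0],1],
    [[0,0,-0.2],[2.9,25.9,0],1],
    [[0,0,-0.23],[3.3,29.8,0],1],
    [[0,0,-0.248],[3.8,33.6,0],1],
    [[0,0,-0.248],[4.2,37.5,0],1]
  ]
}}

```text
clock: 14.7
position: [457.3, -235.6, 79.9]
tool_rot: [3.141, -0.001, 0.125]
force: [1.7, -0.1, -1.0]
width: 0.229
finger_force: 35.0
```

Emit:
{"name": "move_arm", "arguments": {
  "rows": [
    [[0,0,0],[0,0,0.3],1],
    [[0,0,0],[0,0,0.6],1],
    [[0,0,0],[0,0,0.6],1],
    [[0,0,0],[0,0,0.6],1]
  ]
}}

```text
clock: 15.03
position: [457.5, -232.0, 73.3]
tool_rot: [-3.141, 0.0, 0.125]
force: [0.1, -0.3, -1.4]
width: 0.226
finger_force: 35.0
```

```bash
python3 - <<'E'
from h import *
s=status.state();print(s['position'],s['tool_rot'],s['joint_vel'].round(3),s['force'])
im=cams.read_camera('wrist')[:,:,::-1]
cv2.imwrite('pics/k.png',cv2.resize(im[0:280,180:460],None,fx=2.1,fy=2.1,interpolation=cv2.INTER_CUBIC))
E
```

```text
[ 457.54164886 -231.97887975   73.33757764] [-3.14090499e+00  1.26714778e-04  1.25406285e-01] [-0.009 -0.01  -0.003 -0.001  0.001 -0.001  0.002] [ 0.07732533 -0.33768651 -1.37159298]
```

View pics/k.png

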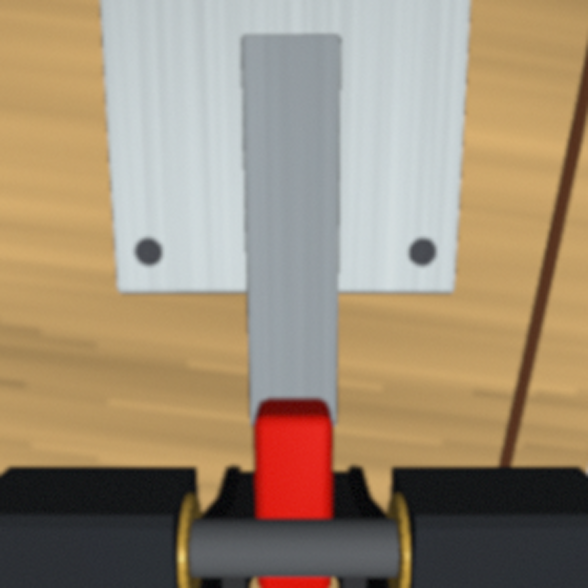

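The blade is centred at column 292 over the right bed, whose front corners are at (119,292) and (454,292).

```bash
python3 - <<'E'
from h import *
chk([(119,292),(454,292)],[(103,5),(468.5,5)],[(241,36),(341,36)],50)
E
```

```text
front [[506.5, -174.2], [519.0, -272.9]] w 99.5 yaw 0.127 0.126 tip [ 575.  -217.1] w 24.2 tip in stand -37.5 -1.5 origin [ 612. -211.]
```

Emit:
{"name": "move_arm", "arguments": {
  "rows": [
    [[0,0,0],[0,-0.1,0.5],1],
    [[0,0,0],[0,-0.15,1],1],
    [[0,0,0],[0,-0.15,1.2],1],
    [[0,0,0],[0,-0.15,1.3],1],
    [[0,0,0],[0,-0.15,1.35],1],
    [[0,0,0],[0,-0.15,1.4],1],
    [[0,0,0],[0,-0.15,1.4],1],
    [[0,0,0],[0,-0.15,1.4],1]
  ]
}}

```text
clock: 15.75
position: [457.2, -231.8, 59.6]
tool_rot: [3.141, -0.0, 0.124]
force: [-0.3, 0.7, -0.5]
width: 0.224
finger_force: 35.0
```

Emit:
{"name": "move_arm", "arguments": {
  "rows": [
    [[0,0,0],[0,0,0.03],1],
    [[0,0,0],[0,0,0.05],1],
    [[0,0,0],[0.4,0,0.05],1],
    [[0,0,0],[0.8,0,0.05],1],
    [[0,0,0],[1.2,0,0.05],1],
    [[0,0,0],[1.5,0,0.05],1],
    [[0,0,0],[1.7,0,0.05],1],
    [[0,0,0],[1.9,0,0.05],1],
    [[0,0,0],[1.9,0,0.05],1]
  ]
}}

```text
clock: 16.5
position: [476.6, -229.5, 59.2]
tool_rot: [3.141, -0.0, 0.124]
force: [-2.4, -0.9, 5.0]
width: 0.225
finger_force: 35.0
```

Emit:
{"name": "move_arm", "arguments": {
  "rows": [
    [[0,0,0],[0.15,0,0],1],
    [[0,0,0],[0.3,0,0],1],
    [[0,0,0],[0.4,0,0],1],
    [[0,0,0],[0.5,0,0],1],
    [[0,0,0],[0.6,0,0],1],
    [[0,0,0],[0.6,0,0],1]
  ]
}}

```text
clock: 17.0
position: [482.2, -228.8, 59.2]
tool_rot: [3.141, 0.0, 0.124]
force: [-3.1, -0.1, 6.2]
width: 0.226
finger_force: 35.0
```

Emit:
{"name": "move_arm", "arguments": {
  "rows": [
    [[0,0,0],[0.08,0,0],1],
    [[0,0,0],[0.16,0,0],1],
    [[0,0,0],[0.24,0,0],1],
    [[0,0,0],[0.24,0,0],1]
  ]
}}

```text
clock: 17.33
position: [483.9, -228.7, 59.3]
tool_rot: [3.141, 0.001, 0.123]
force: [-6.9, -0.4, 10.2]
width: 0.229
finger_force: 35.0
```

Emit:
{"name": "move_arm", "arguments": {
  "rows": [
    [[0,0,0],[0.06,0,0],1],
    [[0,0,0],[0.12,0,0],1],
    [[0,0,0],[0.12,0,0],1]
  ]
}}

```text
clock: 17.58
position: [484.1, -228.8, 59.2]
tool_rot: [3.141, 0.003, 0.123]
force: [-12.5, -0.3, 14.7]
width: 0.227
finger_force: 35.0
```

It jams at the right stand: tip about 10 mm before the axis, 12 N and no advance. Back out and return to the left stand.

Emit:
{"name": "move_arm", "arguments": {
  "rows": [
    [[0,0,0],[-0.5,0,0],1],
    [[0,0,0],[-1.2,0,0],1],
    [[0,0,0],[-2,0,0],1],
    [[0,0,0],[-2.8,0,0],1],
    [[0,0,0],[-2.8,0,-0.5],1],
    [[0,0,0],[-2.8,0,-1.2],1],
    [[0,0,0],[-2.8,0,-2],1],
    [[0,0,0],[-2.8,0,-2],1]
  ]
}}

```text
clock: 18.25
position: [458.7, -232.0, 80.8]
tool_rot: [3.14, -0.002, 0.124]
force: [1.3, -0.4, 0.3]
width: 0.225
finger_force: 35.0
```

Emit:
{"name": "move_arm", "arguments": {
  "rows": [
    [[0,0,0.02],[0.5,-3,0],1],
    [[0,0,0.05],[1,-6.5,0],1],
    [[0,0,0.08],[1.5,-10.3,0],1],
    [[0,0,0.11],[2,-14.2,0],1],
    [[0,0,0.14],[2.6,-18.1,0],1],
    [[0,0,0.17],[3.1,-22,0],1],
    [[0,0,0.2],[3.6,-25.9,0],1],
    [[0,0,0.23],[4.2,-29.8,0],1],
    [[0,0,0.248],[4.8,-33.6,0],1],
    [[0,0,0.248],[5.4,-37.2,0],1]
  ]
}}

```text
clock: 19.08
position: [465.2, 146.5, 79.3]
tool_rot: [-3.141, -0.001, -0.125]
force: [1.4, -0.4, -1.1]
width: 0.229
finger_force: 35.0
```

Emit:
{"name": "move_arm", "arguments": {
  "rows": [
    [[0,0,0],[0,0,0.3],1],
    [[0,0,0],[0,0,0.6],1],
    [[0,0,0],[0,0,0.6],1],
    [[0,0,0],[0,0,0.6],1]
  ]
}}

```text
clock: 19.42
position: [465.3, 142.7, 72.6]
tool_rot: [3.141, 0.001, -0.126]
force: [0.6, -1.1, -1.6]
width: 0.229
finger_force: 35.0
```

Emit:
{"name": "move_arm", "arguments": {
  "rows": [
    [[0,0,0],[0,-0.1,0.5],1],
    [[0,0,0],[0,-0.1,0.9],1],
    [[0,0,0],[0,-0.1,1.15],1],
    [[0,0,0],[0,-0.1,1.25],1],
    [[0,0,0],[0,-0.1,1.3],1],
    [[0,0,0],[0,-0.1,1.33],1],
    [[0,0,0],[0,-0.1,1.33],1],
    [[0,0,0],[0,-0.1,1.33],1]
  ]
}}

```text
clock: 20.08
position: [465.6, 145.2, 59.8]
tool_rot: [-3.142, -0.0, -0.124]
force: [-0.6, -0.1, -0.0]
width: 0.222
finger_force: 35.0
```

Emit:
{"name": "move_arm", "arguments": {
  "rows": [
    [[0,0,0],[0,0.1,0.04],1],
    [[0,0,0],[0.7,0.12,0.05],1],
    [[0,0,0],[1.4,0.12,0.05],1],
    [[0,0,0],[2,0.12,0.05],1],
    [[0,0,0],[2.5,0.12,0.05],1],
    [[0,0,0],[3,0.12,0.05],1],
    [[0,0,0],[3.5,0.12,0.05],1],
    [[0,0,0],[4,0.12,0.05],1],
    [[0,0,0],[4.5,0.12,0.04],1],
    [[0,0,0],[5,0.12,0.03],1]
  ]
}}

```text
clock: 20.92
position: [515.5, 137.9, 59.4]
tool_rot: [-3.141, 0.0, -0.124]
force: [-2.1, 1.0, 4.8]
width: 0.224
finger_force: 35.0
```

Emit:
{"name": "move_arm", "arguments": {
  "rows": [
    [[0,0,0],[0.6,0,-0.01],1],
    [[0,0,0],[1.2,0,-0.02],1],
    [[0,0,0],[1.8,0,-0.02],1],
    [[0,0,0],[2.4,0,-0.02],1],
    [[0,0,0],[3,0,-0.02],1],
    [[0,0,0],[3.6,0,-0.02],1],
    [[0,0,0],[4.2,0,-0.02],1],
    [[0,0,0],[4.7,0,-0.02],1],
    [[0,0,0],[4.7,0,-0.02],1]
  ]
}}

```text
clock: 21.67
position: [562.8, 131.5, 59.5]
tool_rot: [-3.141, -0.001, -0.125]
force: [1.6, -0.7, 1.8]
width: 0.228
finger_force: 35.0
```

Emit:
{"name": "move_arm", "arguments": {
  "rows": [
    [[0,0,0],[0,0,0],0.6],
    [[0,0,0],[0,0,0],0.3],
    [[0,0,0],[0,0,0],0.1],
    [[0,0,0],[0,0,0],0.1],
    [[0,0,0],[0,0,0],0.1],
    [[0,0,0],[0,0,0],0.1],
    [[0,0,0],[0,0,0],0.1]
  ]
}}

```text
clock: 22.25
position: [561.5, 131.9, 59.5]
tool_rot: [3.141, -0.0, -0.124]
force: [0.1, -0.2, 0.5]
width: 0.443
finger_force: 0.0
```

Emit:
{"name": "move_arm", "arguments": {
  "rows": [
    [[0,0,0],[0,0,-1],0.1],
    [[0,0,0],[0,0,-3],0.1],
    [[0,0,0],[0,0,-6],0.1],
    [[0,0,0],[0,0,-9],0.1],
    [[0,0,0],[0,0,-12],0.1],
    [[0,0,0],[-3,0,-15],0.1],
    [[0,0,0],[-6,0,-17],0.1],
    [[0,0,0],[-6,0,-17],0.1],
    [[0,0,0],[-6,0,-17],0.1]
  ]
}}

```text
clock: 23.0
position: [501.9, 139.9, 231.9]
tool_rot: [3.141, -0.004, -0.123]
force: [0.2, -0.5, -0.7]
width: 0.449
finger_force: 0.0
```

```bash
python3 - <<'E'
from h import *
s=status.state();print(s['position'],s['tool_rot'],s['force'])
im=cams.read_camera('wrist')[:,:,::-1]; b=cams.read_camera('side')[:,:,::-1]
A=cv2.resize(im[0:240,220:440],(440,480),interpolation=cv2.INTER_CUBIC)
B=cv2.resize(b[160:280,180:270],(360,480),interpolation=cv2.INTER_CUBIC)
cv2.imwrite('pics/l.png',np.hstack([A,B]))
E
```

```text
[501.91853131 139.93952079 231.93320171] [ 3.14108907 -0.00446839 -0.12306912] [ 0.21378874 -0.48410828 -0.73912936]
```

View pics/l.png

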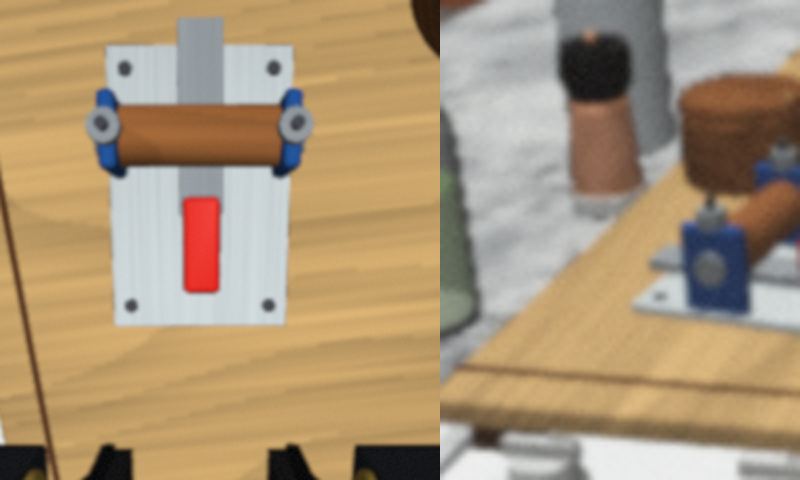

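The gauge lies flat and centred on the left bed. The handle is at (201,245), and the blade passes under the roller with its tip at (200,18), beyond the bed's back edge at row 45. The robot is clear, so I'm handing in.

```bash
python3 -c "
from bench import ctrl
print(ctrl.sign_off())"
```

```text
the job is handed in; nothing more can be done
None
```

I drew the gauge from its holder, laid it down and took it again by the handle. The blade jammed at the right stand (12 N, not forced) and fitted the left one, where it now lies flat with its tip about 60 mm past the roller's axis, and the job is handed in at about 23 s.

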